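# Seat a conveyor roller in the V-blocks and push it home

## Task

Take the conveyor roller from its wooden cradle and lower it gently into the two V-blocks of the steel fixture, letting the V's centre it and carry its weight before you open the fingers. Then slide the pusher by its black tab so that it shoves the roller along the V's, home against the end stop, press it there with about 10 N and never more than 18 N, and leave the roller lying between stop and pusher, both touching it. Do not knock the stapler, the tape roll or the ticket pad.

Things in the scene. Friction and masses are not known exactly. Their poses are not given: they have to be found in the camera images.
- roller: Loose conveyor roller: metal tube, 36 mm diameter, 122 mm long, with a 12 mm thick axle stub at each end; 140 mm over the stubs, ends alike, 0.3 to 0.5 kg. Origin: its middle, on the axis; x along the axis, y and z turn as it rolls. It starts level in a wooden cradle, axis 40 mm above the worktop, its middle 80 mm free at the sides and for 34 mm below the axis.
- fixture: Grey base plate 305 x 92 x 10 mm fixed to the worktop, with two steel V-blocks centred at x = +43 and -43 mm, each 22 mm long in x, 72 mm wide in y, tops 46 mm above the worktop. Between them 64 mm are free for the fingers. Origin: on the worktop, midway between the V-blocks; x runs along the V's towards the end stop, z up. The plate reaches from x = -185 to +120 mm.
- seat (a point): Point midway between the V-blocks where the axis of a seated roller runs: 48 mm above the worktop, axes as the fixture's. The V's are rigid 90 degree grooves, 47 mm wide at the top, apex 25.5 mm below this point. Lay the roller down along x with its middle between 5 mm behind and 2 mm ahead of this point: clear of stop and parked pusher, fingers clear of the V-blocks.
- stop_end (a point): Middle of the fixture's +x end, at axis height, 120 mm from the seat point. Near it stands the rigid end stop: a screw with a round steel face (18 mm diameter, at axis height) in a grey bracket 64 mm high. The screw is set anew for each job and not measured: its face lies anywhere from 28 to 46 mm before this point, on the seat's side, so find it by feel.
- pusher (a joint): Travel of the sliding pusher along the fixture's +x, in m, 0 to 0.07; parked at 0 to 0.012 at the start. Its pin (14 mm diameter, at axis height) has its face at fixture x = -105 mm plus this travel. It slides with 2 N of friction plus 4 N per m/s and stays where it is left; the roller adds about 1 to 2 N of friction in the V's.
- pusher_tab (a point): Top centre of the pusher's black upright tab, 95 mm above the worktop, 42 mm behind the pin's face; moves with the pusher. The tab is 30 mm long in the fixture's x, 14 mm wide in y and 37 mm high, on a 42 mm wide aluminium block whose top is 58 mm above the worktop. Grip it across its 14 mm width from above, or push it from behind.
- stapler: Bystander: desk stapler, 120 x 32 x 44 mm, origin at the centre of its underside.
- tape_roll: Bystander: roll of brown packing tape lying flat, 79 mm diameter, 37 mm high, origin at the centre of its underside.
- ticket_pad: Bystander: white pad, 60 x 85 x 19 mm, origin at the centre of its underside.

How it is judged:
On the way, in this order (a step that is already met when the one before it is completed fails the run):
1. the roller bears in both V-blocks with more than 1.5 N while the fingers still hold it (z of roller in the frame of fixture between 0.046 and 0.05 m and y of roller in the frame of fixture between -0.002 and 0.002 m and angle between the x axis of roller and the x axis of fixture, either way round below 0.03 rad and contact force between the fingers and roller above 0.5 N and contact force between roller and fixture above 1.5 N), for 0.1 s.
2. let go by the fingers, the roller is pressed by the pusher against the end stop with more than 6 N (z of roller in the frame of fixture between 0.046 and 0.05 m and y of roller in the frame of fixture between -0.002 and 0.002 m and angle between the x axis of roller and the x axis of fixture, either way round below 0.03 rad and contact force between the fingers and roller below 0.1 N and contact force between roller and end_stop_c0 above 6 N and contact force between roller and pusher above 6 N), for 0.2 s.
At the end, for the whole second after the job is handed in: The roller lies at rest in both V-blocks (axis within 2 mm of its seated height and of the V's middle, within 0.03 rad of their direction), its end within 1.5 mm of the end stop's face and the pusher's pin within 1.5 mm of its other end (z of roller in the frame of fixture between 0.046 and 0.05 m and y of roller in the frame of fixture between -0.002 and 0.002 m and angle between the x axis of roller and the x axis of fixture, either way round below 0.03 rad and distance between roller and end_stop_c0 below 0.0745 m and horizontal distance between roller and pusher_tab below 0.1135 m and linear speed of roller below 0.01 m/s); the robot touches nothing.
It fails at once if the roller is forced against the end stop with more than 18 N (contact force between roller and end_stop_c0 above 18 N).
It fails at once if the roller is forced or dropped into the V-blocks, with more than 18 N on any one of their four flanks (contact force between roller and fixture_c2 above 18 N or contact force between roller and fixture_c5 above 18 N or contact force between roller and fixture_c9 above 18 N or contact force between roller and fixture_c12 above 18 N).
It fails at once if the stapler, the tape roll or the ticket pad is moved by more than 20 mm (distance of any of stapler, tape_roll, ticket_pad from where it was at the start of the episode above 0.02 m).
It also fails if it takes over 64 s, if anything falls off the work surface, if the arm or the gripper's body presses on something with over 40 N, if the wrist force passes 120 N, or if a joint passes its speed limit or range.

## Robot

A 7-joint arm with a two-finger parallel gripper is mounted at the origin on a cart in front of the work surface, level with it; the furniture and walls round the work are solid. World frame = base frame: x ahead of the robot, y to its left, z up, the work surface at z = 0. Lengths are in m, angles in rad, forces in N, time in s.
With the tool pointing down it reaches from about 0.425 to 0.925 m from the base axis. Payload 6.8 kg.
Tool frame: the origin (TCP) lies between the finger pads; the fingertips stand 17 mm ahead of it and the grasp point (between the pads) lies 2 mm behind it; z points along the fingers, y is the direction in which the jaws open and shut (so a half turn about z gives the same grasp; the last joint's range is limited). The gripper opens to 85 mm and grips with 20 to 120 N. Pads are 22 mm wide; open, the fingers measure 114 mm over their backs; the gripper's body (76 mm by 85 mm) begins 54 mm behind the grasp point. The pads swing forward as they close: fully open they stand 13 mm farther back than shut.
Start: joints at [1.046, 0.477, 0.022, 1.555, -0.011, 1.109, -0.083], TCP at [0.273, -0.617, 0.248] pointing down, gripper open.
Joint ranges: [-2.96, 2.96], [-0.34, 2.1], [-1.41, 1.46], [0.24, 2.44], [-1.37, 4.51], [0.17, 1.92], [-2.96, 2.96]. Speed limits (rad/s): [2.39, 2.39, 3.14, 3.14, 3.14, 3.14, 3.14].

## Interface

Orientations are given as a unit quaternion [w, x, y, z].
In Python, from station import bot gives the robot as it stands. The module is installed in compiled form; this text tells all that it offers.
- The arm moves only by the tool carry_out, never from a script. Its argument "moves" is a list of rows, each a list of 3 entries, a list of its own where there are three numbers: the turn, a rotation vector about the tool's x, y, z in degrees, then the shift along the tool's x, y, z in cm, then the finger opening in cm, from 0 to 8.54. A call has 1 to 5 rows; each row is the pose to reach, as a shift and turn from the pose commanded when the call began, along the tool's axes at that moment; what a row does not reach only later rows make up. A row lasts 1/8 s, in which the tool goes at most 62.5 mm and 10.7 degrees, less where a joint would pass 70% of its speed; a pose out of reach is approached as far as the arm can. A call with a gripper value outside its range is refused whole. The fingers move at their own pace and stop on an object; "newtons" is the grip in N (left out, the last holds). Time passes only in rows, so rows that repeat a pose let the fingers close. It gives the time, the measured TCP pose, the force and the opening at its end, in the units of the state.
- bot.get_obs(): the state, without advancing time (a new reading comes with each control period).
- bot.read_camera(name): name is "scene" or "top" or "wrist"; returns the picture (400x640x3 uint8, red, green, blue); there is no depth.
- bot.camera_info(name): a dict with "vertical_fov" (degrees; the focal length in pixels is half the picture's height over the tangent of half this angle, whatever the lens; pixels are square), "cx", "cy" (the principal point, pixels), "position" and "attitude" of the camera in the world. Camera axes: x right, y up, looking along -z (the intrinsics and any distortion apply to the point x, -y, -z); pixel columns grow to the right and rows downward; lengths in m; the calibration is good to about 2 mm. A picture is of the moment at which its call begins: read the wrist's pose just before it. camera_info takes no time and is no camera call; for the wrist camera it gives the pose at the moment of the call.
- bot.hand_in(): hands the job in, once; it reports no verdict.
Trained networks look in the newest picture that a camera, given by its name, has taken for a name from the list of things; names that differ only in an ending like _2 or _b are one class to them, and where a whole thing is asked for, a point or a joint stands for the part that bears it (a point fixed in the world has none). Each returns a list of dicts, best first, with "score" (0 to 1); they miss things now and then, are a little off and sometimes report something else, mostly with a low value. They report only what shows in the picture. A call takes as long as a camera call.
- bot.silhouettes(label, camera): "region" (400x640 bool, what is visible of it) and "location" ([column, row] in pixels, amid what is visible of it).
The state is a dict: "t": time; "q": joint angles; "joint_vel": joint speeds; "joint_torque": joint torques, N m; "eef_pos": TCP position; "tool_rot": TCP orientation; "contact_force": force on the tool from outside, world axes, zero at the start; "torque": the same for the moment, N m; "gripper_width": opening from 0.0 (shut) to 1.0 (fully open).
Only numpy, scipy, OpenCV 4.12 (cv2) and the standard library are available. Lean on these libraries where they do the work, as an engineer would, in place of code of your own. Each camera call takes 0.05 s, during which the arm holds its last target. There are 200 camera calls.

## Working session

There is one attempt and no reset: what is moved stays moved. The work goes in short steps, Python scripts to look and compute and a tool call to move; the robot and the scene stay as the last step left them, time stands still between calls to the robot, and variables do not carry over. Pictures are saved under pics/ and viewed, about 8 in all and at most 12, crops included, and the job is handed in when it is done.

Besides the shell and the picture viewer there is one more tool, called by a JSON object that holds its "api" and its "payload", one argument or row to a line. carry_out: Moves the arm, as the interface text tells. Its arguments: {"type":"object","properties":{"moves":{"type":"array"},"newtons":{"type":"number"}},"required":["moves"]}

```bash
mkdir -p pics
python3 - <<'E'
from station import bot
import cv2,numpy as np
o=bot.get_obs(); print({k:np.round(v,3) for k,v in o.items()})
ims=[]
for c in ["scene","top"]:
    im=bot.read_camera(c); print(c,bot.camera_info(c))
    im=im[:,:,::-1].copy()
    for l in ["roller","fixture","pusher_tab","pusher","stapler","tape_roll","ticket_pad"]:
        for s in bot.silhouettes(l,c)[:2]:
            m=s["region"]; 
            r=cv2.minAreaRect(np.argwhere(m)[:,::-1].astype(np.float32)) if m.any() else None
            print(c,l,round(s["score"],2),np.round(s["location"],1),m.sum(),r)
    ims.append(im)
cv2.imwrite("pics/a.png",cv2.resize(np.vstack(ims),None,fx=.75,fy=.75))
cv2.imwrite("pics/top.png",ims[1])
E
```

```text
{'t': np.float64(0.0), 'q': array([ 1.046,  0.478,  0.022,  1.556, -0.012,  1.109, -0.083]), 'joint_vel': array([-0.001,  0.   ,  0.001,  0.002,  0.   , -0.002, -0.002]), 'joint_torque': array([ 0.0000e+00, -5.9645e+01,  1.6080e+00, -2.8119e+01,  1.2000e-02,
        9.0000e-03,  0.0000e+00]), 'eef_pos': array([ 0.273, -0.617,  0.247]), 'tool_rot': array([-0.001,  0.978,  0.207, -0.   ]), 'contact_force': array([ 0.427, -0.335,  0.01 ]), 'torque': array([ 0.012,  0.039, -0.007]), 'gripper_width': np.float64(0.994)}
scene {'vertical_fov': 54.05131883774418, 'cx': 317.90416004460985, 'cy': 195.96032039506107, 'position': array([0.09202273, 0.28092033, 0.704445  ]), 'attitude': array([-0.41710364, -0.16601595,  0.31767403,  0.83519247])}
scene roller 0.62 [417.1 170.3] 898 ((419.7506103515625, 170.90933227539062), (59.61464309692383, 16.15202522277832), 22.98871612548828)
scene roller 0.31 [283.9 229.5] 4786 ((285.72113037109375, 222.5543670654297), (45.17025375366211, 131.13201904296875), 48.5035285949707)
scene fixture 0.96 [286.  230.2] 4687 ((285.81011962890625, 222.58261108398438), 
[... 1537 characters left out ...]
3196411132812), (59.94950485229492, 16.010465621948242), 68.96248626708984)
top fixture 0.62 [280.2 197.2] 4514 ((279.90380859375, 198.01922607421875), (38.438758850097656, 124.92596435546875), 78.69007110595703)
top pusher_tab 0.86 [235.9 200.1] 375 ((236.71621704101562, 204.7972869873047), (18.57708740234375, 27.454631805419922), 80.53767395019531)
top pusher 0.94 [232.2 204.6] 388 ((236.58824157714844, 204.3529510498047), (19.402849197387695, 27.163990020751953), 75.96376037597656)
top stapler 0.72 [320.4 261.1] 660 ((320.4461669921875, 259.5692443847656), (49.47925567626953, 13.534684181213379), 19.440034866333008)
top tape_roll 0.94 [322.6 124.8] 776 ((325.5, 131.0), (34.0, 33.0), 90.0)
```

View pics/a.png

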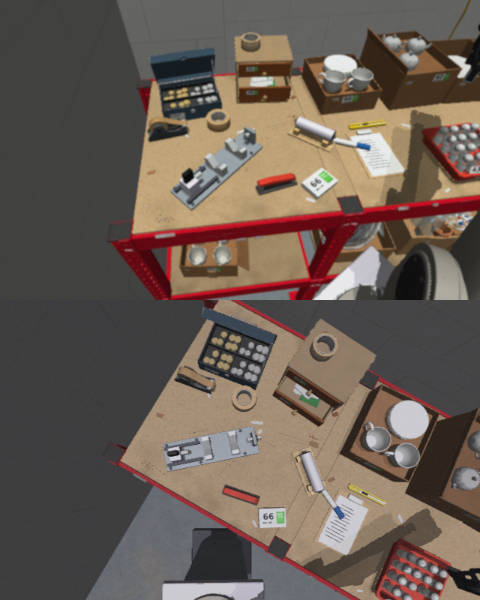

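Run:
```python
import cv2
im=cv2.imread("pics/top.png")[80:300,190:470]
cv2.imwrite("pics/b.png",cv2.resize(im,None,fx=2.7,fy=2.7,interpolation=cv2.INTER_CUBIC))
```

```text
(no output)
```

View pics/b.png

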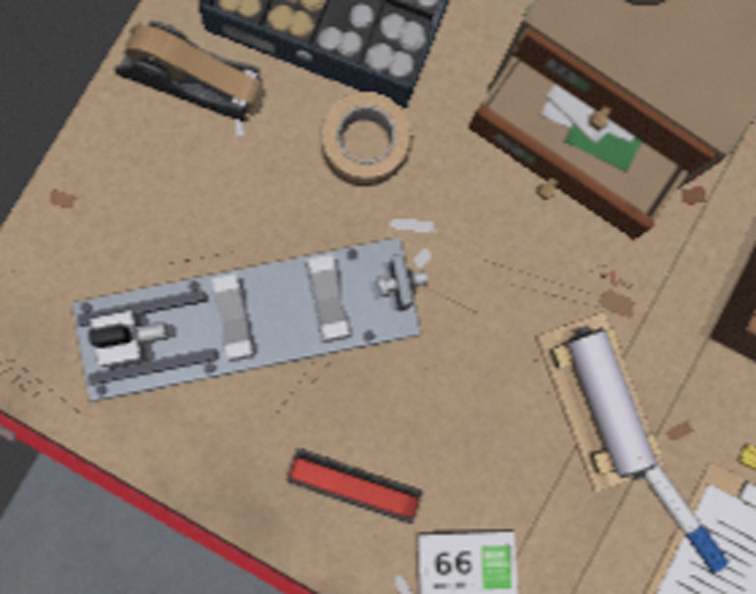

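```bash
cat > h.py <<'E'
from station import bot
import cv2,numpy as np
from scipy.spatial.transform import Rotation as R
def rot(q): return R.from_quat(q,scalar_first=True)
def cam(info):
    f=200/np.tan(np.radians(info["vertical_fov"]/2))
    return f,info["cx"],info["cy"],np.array(info["position"]),rot(info["attitude"])
def ray(info,uv,z):
    f,cx,cy,p,r=cam(info); uv=np.atleast_2d(uv).astype(float)
    d=r.apply(np.c_[(uv[:,0]-cx)/f,-(uv[:,1]-cy)/f,-np.ones(len(uv))])
    return p+d*((z-p[2])/d[:,2])[:,None]
def proj(info,P):
    f,cx,cy,p,r=cam(info); c=r.inv().apply(np.atleast_2d(P)-p)
    return np.c_[cx+f*c[:,0]/-c[:,2], cy-f*c[:,1]/-c[:,2]]
def deltas(target,yaw_R):
    "cm shift and rotvec deg in current tool frame to reach target"
    o=bot.get_obs(); r=rot(o["tool_rot"])
    return np.round(np.degrees((r.inv()*yaw_R).as_rotvec()),2),np.round(100*r.inv().apply(np.array(target)-o["eef_pos"]),2)
E
python3 - <<'E'
from h import *
ti=bot.camera_info("top"); si=bot.camera_info("scene")
off=np.array([190,80])
C=np.array([[75,303],[400,238],[420,332],[92,400]])/2.7+off
P=ray(ti,C,.01); print(np.round(P,4)); print([round(np.linalg.norm(P[i]-P[(i+1)%4]),4) for i in range(4)])
ex=(P[1]+P[2]-P[0]-P[3]); ex/=np.linalg.norm(ex); mid=(P[1]+P[2])/2
print("yaw",np.degrees(np.arctan2(ex[1],ex[0])),"origin",mid-ex*.12, (P[0]+P[3])/2+ex*.185)
E_=np.array([[586,340],[638,468]])/2.7+off
Q=ray(ti,E_,.05); print("roller",np.round(Q,4),np.linalg.norm(Q[0]-Q[1]),Q.mean(0),np.degrees(np.arctan2(*(Q[1]-Q[0])[1::-1])))
print("scene roller px of that",proj(si,Q), proj(si,P))
for n,uv in dict(tape=[367,138],stap=[354,487],pad=[467,565]).items(): print(n,ray(ti,np.array(uv)/2.7+off,.03))
E
```

```text
[[ 0.5864  0.1618  0.01  ]
 [ 0.645  -0.1333  0.01  ]
 [ 0.5585 -0.1503  0.01  ]
 [ 0.4988  0.145   0.01  ]]
[np.float64(0.3008), np.float64(0.0882), np.float64(0.3013), np.float64(0.0892)]
yaw -78.67862950462496 origin [ 0.57817611 -0.02411161  0.01      ] [ 0.57895223 -0.02798817  0.01      ]
roller [[ 0.5472 -0.291   0.05  ]
 [ 0.4364 -0.3325  0.05  ]] 0.1182726897454381 [ 0.49179004 -0.31176333  0.05      ] -159.466058338235
scene roller px of that [[397.8352608  159.63810836]
 [444.32389695 177.9852368 ]] [[227.75290716 251.99667228]
 [322.19955459 176.42822552]
 [349.68210028 193.76352513]
 [255.72510748 276.84197357]]
tape [[ 0.73315351 -0.10291955  0.03      ]]
stap [[ 0.42105404 -0.08846515  0.03      ]]
pad [[ 0.35325122 -0.18612169  0.03      ]]
```

{"api": "carry_out", "payload": {
  "moves": [
    [[0,0,1],[6,-3.5,0],8.54],
    [[0,0,2],[12,-7,0],8.54],
    [[0,0,3],[18,-10.5,0],8.54],
    [[0,0,3.4],[24,-14,0],8.54],
    [[0,0,3.4],[29,-17,0],8.54]
  ]
}}

```text
t: 1.42
eef_pos: [0.457, -0.362, 0.2487]
tool_rot: [0.0, 0.984, 0.178, 0.0]
contact_force: [0.8, -0.6, -1.3]
gripper_width: 1.001
```

Run:
```python
from h import *
o=bot.get_obs(); print(o["eef_pos"],o["contact_force"],o["joint_vel"].round(2))
im=bot.read_camera("wrist"); i=bot.camera_info("wrist"); print(i)
for l in ["roller","fixture"]:
    for s in bot.silhouettes(l,"wrist")[:2]:
        m=s["region"]; print(l,s["score"],s["location"],m.sum(),cv2.minAreaRect(np.argwhere(m)[:,::-1].astype(np.float32)))
        if l=="roller" : cv2.drawContours(im:=im.copy(),cv2.findContours(m.astype(np.uint8),0,2)[0],-1,(255,0,0),1)
cv2.imwrite("pics/w1.png",im[:,:,::-1])
print(proj(i,[[.5472,-.291,.04],[.4364,-.3325,.04]]))
```

```text
[ 0.45701979 -0.36199095  0.24865662] [ 0.791711   -0.59584622 -1.32770099] [-0.69 -0.07 -0.21  0.1   0.07 -0.03 -0.92]
{'vertical_fov': 69.00013941157134, 'cx': 320.8635031536574, 'cy': 198.54923010734638, 'position': array([ 0.53321948, -0.32653981,  0.37543753]), 'attitude': array([ 0.81606444, -0.12059452,  0.08414005, -0.55894208])}
roller 0.76 [292.5, 127.2] 4002 ((291.4999694824219, 125.99998474121094), (129.99996948242188, 32.99999237060547), 90.0)
fixture 0.71 [137.8, 3.5] 1379 ((116.5, 10.5), (21.0, 119.0), 90.0)
[[295.5655277   84.97670589]
 [296.98213473 190.89498486]]
```

View pics/w1.png

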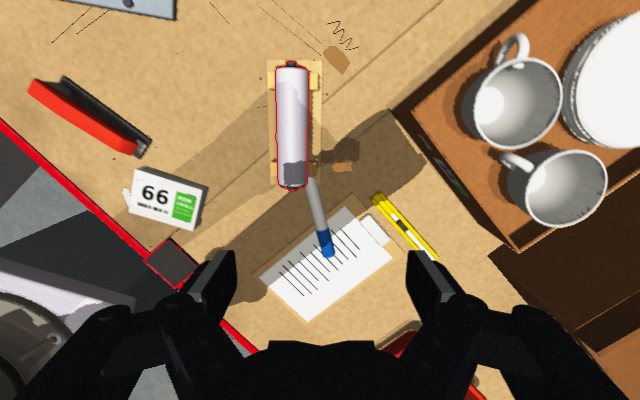

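{"api": "carry_out", "payload": {
  "moves": [
    [[0,0,0],[0,0,0],8.54],
    [[0,0,0],[0,0,0],8.54],
    [[0,0,0],[0,0,0],8.54]
  ]
}}

```text
t: 1.95
eef_pos: [0.4551, -0.3648, 0.2483]
tool_rot: [0.0, 0.984, 0.177, -0.0]
contact_force: [0.3, 0.5, 0.4]
gripper_width: 0.997
```

Run:
```python
from h import *
o=bot.get_obs(); print(o["eef_pos"],o["tool_rot"],o["contact_force"],o["joint_vel"].round(2))
im=bot.read_camera("wrist"); i=bot.camera_info("wrist"); print(i["position"])
cv2.imwrite("pics/w2.png",im[:,:,::-1])
s=bot.silhouettes("roller","wrist")[0]; m=s["region"]
ys,xs=np.nonzero(m); print(s["score"],ys.min(),ys.max())
for y in range(ys.min(),ys.max()+1,6):
    c=np.nonzero(m[y])[0]; print(y,c.min(),c.max(),end="; ")
# fit pose: axis yaw, centre by projecting a cylinder model mask
from scipy.optimize import minimize
dt=lambda a: a
t=np.linspace(0,2*np.pi,24)
pts=np.vstack([np.c_[np.full(24,x),r*np.cos(t),r*np.sin(t)] for x,r in [(-.07,.006),(-.061,.018),(.061,.018),(.07,.006)]])
def mask(p):
    P=R.from_euler("z",p[2]).apply(pts)+[p[0],p[1],.04]
    q=proj(i,P)*16; M=np.zeros((400,640),np.uint8)
    for a in (q[24:72],q[:24],q[72:]):
        cv2.fillConvexPoly(M,cv2.convexHull(np.round(a).astype(np.int32)),1,shift=4,lineType=cv2.LINE_8)
    for a in (q[:48],q[48:]): pass
    return M.astype(bool)
cost=lambda p:(mask(p)^m).sum()
b=min((minimize(cost,[.49+dx,-.312+dy,np.radians(20.5)],method="Nelder-Mead",options=dict(initial_simplex=np.array([[.49,-.312,.358]])+np.array([[0,0,0],[.006,0,0],[0,.006,0],[0,0,.05]])+[dx,dy,0])) for dx in (-.004,.004) for dy in(-.004,.004)),key=lambda r:r.fun)
print(b.x,np.degrees(b.x[2]),b.fun,m.sum())
Rt=R.from_matrix(np.c_[[np.cos(b.x[2]),np.sin(b.x[2]),0],[np.sin(b.x[2]),-np.cos(b.x[2]),0],[0,0,-1]])
print(deltas([b.x[0],b.x[1],.13],Rt))
```

```text
[ 0.45507218 -0.36484087  0.24825146] [ 9.15136266e-05  9.84278417e-01  1.76623807e-01 -1.42094511e-04] [0.26007341 0.48581694 0.36104832] [-0.01  0.   -0.01 -0.   -0.   -0.   -0.  ]
[ 0.52579038 -0.33895848  0.37458229]
0.73 58 188
58 286 293; 64 275 300; 70 272 306; 76 273 306; 82 273 306; 88 273 306; 94 273 306; 100 273 306; 106 274 306; 112 274 305; 118 274 306; 124 274 306; 130 274 306; 136 274 306; 142 275 306; 148 275 305; 154 275 306; 160 275 306; 166 275 306; 172 276 306; 178 276 306; 184 281 303; [ 0.49639456 -0.31370468  0.33930843] 19.440940738097865 173.0 4036
(array([0.  , 0.01, 0.96]), array([ 5.61, -3.32, 11.83]))
```

{"api": "carry_out", "payload": {
  "moves": [
    [[0,0,1],[2.8,-1.7,3],8.54],
    [[0,0,1],[5.6,-3.3,7],8.54],
    [[0,0,1],[5.6,-3.3,10],8.54],
    [[0,0,1],[5.6,-3.3,10],8.54],
    [[0,0,1],[5.6,-3.3,10],8.54]
  ]
}}

```text
t: 2.68
eef_pos: [0.4971, -0.3143, 0.1495]
tool_rot: [0.001, 0.986, 0.169, 0.001]
contact_force: [-0.1, -0.5, 0.7]
gripper_width: 1.002
```

Run:
```python
from h import *
o=bot.get_obs(); print(o["eef_pos"],o["joint_vel"].round(2))
im=bot.read_camera("wrist"); i=bot.camera_info("wrist")
im=im[:,:,::-1].copy()
u=np.array([np.cos(.3393),np.sin(.3393),0]); v=np.array([-u[1],u[0],0]); c=np.array([.4964,-.3137,.04])
for p in proj(i,[c+a*u+b*v for a in(-.061,.061) for b in (-.018,.018)]+[c-.07*u,c+.07*u,c]): cv2.circle(im,tuple(int(x) for x in p),3,(0,0,255),1)
for s in bot.silhouettes("roller","wrist")[:1]:
    cv2.drawContours(im,cv2.findContours(s["region"].astype(np.uint8),0,2)[0],-1,(255,0,0),1)
cv2.imwrite("pics/w3.png",im)
```

```text
[ 0.49713367 -0.31425844  0.14950743] [ 0.   -0.01  0.   -0.01  0.   -0.   -0.  ]
```

View pics/w3.png

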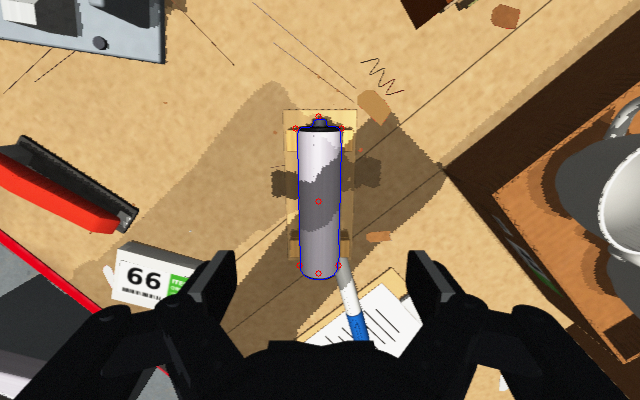

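{"api": "carry_out", "payload": {
  "moves": [
    [[0,0,0],[0,0,5],8.54],
    [[0,0,0],[0,0,9],8.54],
    [[0,0,0],[0,0,11.1],8.54],
    [[0,0,0],[0,0,11.1],8.54],
    [[0,0,0],[0,0,11.1],8.54]
  ]
}}

```text
t: 3.4
eef_pos: [0.4979, -0.314, 0.0389]
tool_rot: [0.001, 0.986, 0.169, 0.001]
contact_force: [0.2, 1.1, 0.2]
gripper_width: 0.998
```

{"api": "carry_out", "payload": {
  "moves": [
    [[0,0,0],[0,0,0],3],
    [[0,0,0],[0,0,0],3],
    [[0,0,0],[0,0,0],3],
    [[0,0,0],[0,0,0],3],
    [[0,0,0],[0,0,0],3]
  ],
  "newtons": 30
}}

```text
t: 4.03
eef_pos: [0.4971, -0.3134, 0.038]
tool_rot: [0.0, 0.986, 0.169, 0.0]
contact_force: [-1.5, 0.8, 5.6]
gripper_width: 0.412
```

{"api": "carry_out", "payload": {
  "moves": [
    [[0,0,0],[0,0,-1],3],
    [[0,0,0],[0,0,-5],3],
    [[0,0,0],[0,0,-11],3],
    [[0,0,0],[0,0,-15],3],
    [[0,0,0],[0,0,-15],3]
  ]
}}

```text
t: 4.65
eef_pos: [0.4985, -0.314, 0.1908]
tool_rot: [0.002, 0.986, 0.169, 0.003]
contact_force: [0.3, -0.4, -4.4]
gripper_width: 0.41
```

Run:
```python
from h import *
o=bot.get_obs(); print(o["eef_pos"],o["contact_force"],o["gripper_width"])
i=bot.camera_info("wrist");im=bot.read_camera("wrist"); 
im=im[:,:,::-1].copy()
cv2.imwrite("pics/w4raw.png",im)
r=rot(o["tool_rot"]); g=o["eef_pos"]+r.apply([0,0,-.002])
for p in proj(i,[g+r.apply([a,b,0]) for a in(-.061,.061) for b in (-.018,.018)]+[g+r.apply([.07,0,0]),g]): print(p); cv2.circle(im,tuple(int(x) for x in p),3,(0,0,255),1)
# fixture seat estimate target
ex=np.array([.1963,-.9805,0]); c=np.array([.5786,-.026,0])
Rt=R.from_matrix(np.c_[ex,[ex[1],-ex[0],0],[0,0,-1]]); print(deltas([*(c-.00*ex)[:2],.2],Rt))
Rt=R.from_matrix(np.c_[-ex,[-ex[1],ex[0],0],[0,0,-1]]); print(deltas([*(c-.00*ex)[:2],.2],Rt)); print(o["q"])
cv2.imwrite("pics/w4.png",im)
```

```text
[ 0.49845343 -0.31400637  0.19075823] [ 0.26686924 -0.44192307 -4.39484628] 0.4098159613076897
[286.77646858 368.91646573]
[352.63956882 368.89976156]
[276.80847452 143.1245038 ]
[362.03049647 143.13547979]
[319.39452973 121.10101084]
[319.58461406 270.48378854]
(array([-0.  , -0.12, 98.16]), array([ 17.27, -24.36,  -1.19]))
(array([  0.12,  -0.  , -81.84]), array([ 17.27, -24.36,  -1.19]))
[ 0.53093236  0.39708445 -0.09547594  1.82274199  0.04679979  0.91753273
 -0.81630716]
```

View pics/w4.png

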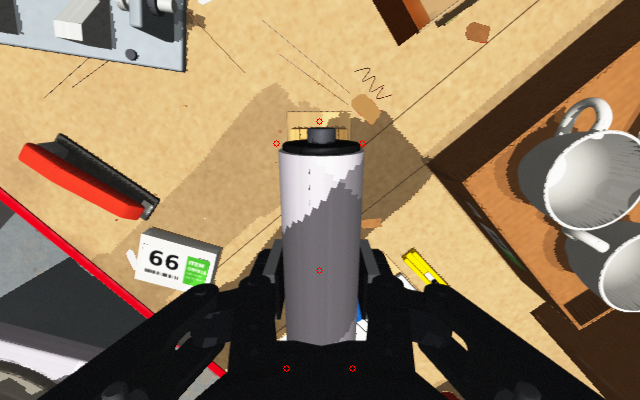

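Run:
```python
from h import *
o=bot.get_obs(); i=bot.camera_info("wrist"); r=rot(o["tool_rot"]); g=o["eef_pos"]+r.apply([0,0,-.002])
print("cam in tool",r.inv().apply(i["position"]-o["eef_pos"]), r.inv().apply(rot(i["attitude"]).apply([0,0,-1])))
for n,p in dict(tiptop=[.07,0,-.006],tipbot=[.07,0,.006],stubbase_top=[.061,0,-.006],tubetop=[.061,0,-.018],tubebot=[.061,0,.018],tl=[.061,-.018,0],tr=[.061,.018,0]).items(): print(n,proj(i,g+r.apply(p)))
im=cv2.imread("pics/w4raw.png").astype(int).sum(2)
print("col320",list(zip(range(118,165,1),im[118:165,320])))
print("col295",list(zip(range(130,165,1),im[130:165,295])))
print("row152",list(zip(range(268,372,1),im[155,268:372])))
```

```text
cam in tool [ 0.07503517  0.00054088 -0.12632613] [-2.96197331e-01  4.74438315e-04  9.55126649e-01]
tiptop [[319.35254404 121.70292242]]
tipbot [[319.47763556 120.48397696]]
stubbase_top [[319.38332061 144.79981803]]
tubetop [[319.23759502 148.75656473]]
tubebot [[319.60323946 138.82857276]]
tl [[276.82419709 143.09341956]]
tr [[362.06186241 143.10295335]]
col320 [(118, np.int64(545)), (119, np.int64(537)), (120, np.int64(540)), (121, np.int64(543)), (122, np.int64(543)), (123, np.int64(541)), (124, np.int64(545)), (125, np.int64(542)), (126, np.int64(542)), (127, np.int64(203)), (128, np.int64(73)), (129, np.int64(245)), (130, np.int64(311)), (131, np.int64(334)), (132, np.int64(349)), (133, np.int64(345)), (134, np.int64(333)), (135, np.int64(341)), (136, np.int64(328)), (137, np.int64(334)), (138, np.int64(328)), (139, np.int64(318)), (140, np.int64(319)), (141, np.int64(310)), (142, np.int64(302)), (143, np.int64(198)), (144, np.int64(41)), (145, np.int64(21)), (146, np.int64(29)), (147, np.int64(28)), (148, np.int64(96)), (149, np.int64(158)), (150, np.int64(198)), (151, np.int6
[... 2653 characters left out ...]
0, np.int64(327)), (341, np.int64(382)), (342, np.int64(371)), (343, np.int64(470)), (344, np.int64(526)), (345, np.int64(522)), (346, np.int64(602)), (347, np.int64(631)), (348, np.int64(686)), (349, np.int64(697)), (350, np.int64(692)), (351, np.int64(679)), (352, np.int64(667)), (353, np.int64(661)), (354, np.int64(659)), (355, np.int64(644)), (356, np.int64(629)), (357, np.int64(601)), (358, np.int64(578)), (359, np.int64(548)), (360, np.int64(517)), (361, np.int64(475)), (362, np.int64(436)), (363, np.int64(332)), (364, np.int64(306)), (365, np.int64(316)), (366, np.int64(313)), (367, np.int64(306)), (368, np.int64(306)), (369, np.int64(305)), (370, np.int64(308)), (371, np.int64(300))]
```

{"api": "carry_out", "payload": {
  "moves": [
    [[0,0,-10],[4,-5,-1],3],
    [[0,0,-20],[8,-10,-2],3],
    [[0,0,-30],[12,-15,-3],3],
    [[0,0,-40],[16,-20,-3],3],
    [[0,0,-50],[17.3,-24,-3],3]
  ]
}}

```text
t: 5.32
eef_pos: [0.5795, -0.0261, 0.215]
tool_rot: [-0.001, 0.82, 0.573, -0.001]
contact_force: [-0.7, -0.1, -3.9]
gripper_width: 0.41
```

{"api": "carry_out", "payload": {
  "moves": [
    [[0,0,-10],[0,0,0],3],
    [[0,0,-20],[0,0,0],3],
    [[0,0,-30],[0,0,0],3],
    [[0,0,-32],[0,0,0],3],
    [[0,0,-32],[0,0,0],3]
  ]
}}

```text
t: 5.95
eef_pos: [0.5791, -0.0293, 0.2159]
tool_rot: [-0.001, 0.634, 0.773, -0.001]
contact_force: [-0.1, 0.5, -5.1]
gripper_width: 0.41
```

Run:
```python
from h import *
o=bot.get_obs(); print(o["eef_pos"],o["contact_force"],o["gripper_width"],o["q"].round(2),o["joint_vel"].round(2))
r=rot(o["tool_rot"]); print(r.as_matrix().round(4))
i=bot.camera_info("wrist");im=bot.read_camera("wrist"); cv2.imwrite("pics/w5.png",im[:,:,::-1])
```

```text
[ 0.57908868 -0.02932858  0.21592897] [-0.11701967  0.53150743 -5.0807401 ] 0.4101735089643091 [ 0.32  0.4  -0.48  1.79  0.21  1.   -0.05] [-0.   -0.01  0.   -0.01 -0.    0.   -0.01]
[[-1.964e-01  9.805e-01 -2.500e-03]
 [ 9.805e-01  1.964e-01  4.000e-04]
 [ 9.000e-04 -2.400e-03 -1.000e+00]]
```

View pics/w5.png

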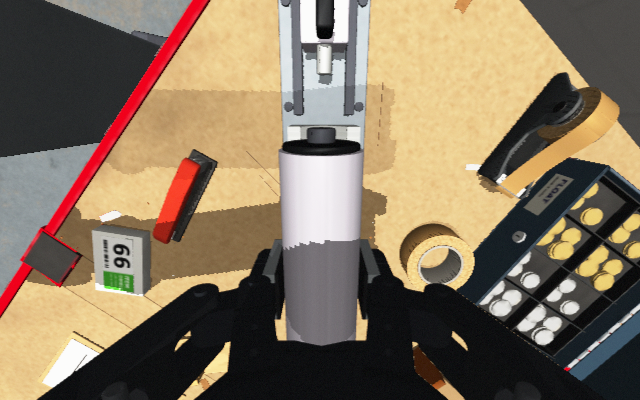

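```bash
python3 - <<'E'
from h import *
im=cv2.imread("pics/w5.png")
g=cv2.cvtColor(im,cv2.COLOR_BGR2GRAY).astype(int)
hsv=cv2.cvtColor(im,cv2.COLOR_BGR2HSV)[:,:,1]
for y in (10,30,50,70,80,100,115): print(y,"S",hsv[y,276:296:1],"|",hsv[y,358:380:1])
print("V col292",list(g[104:150,292]));print("V col358",list(g[104:150,358]))
print("pin col324", list(g[30:90,324]))
E
python3 - <<'E'
import cv2
im=cv2.imread("pics/w5.png")[0:170,260:390]
cv2.imwrite("pics/w5c.png",cv2.resize(im,None,fx=4,fy=3.5,interpolation=cv2.INTER_CUBIC))
E
```

```text
10 S [99 97 39 17 12 10 10 10 13 11 10 10 11 11 16 18 17 22 22 19] | [ 14  13  13  15  17  17  12  14  13  10  17  18  78 103 107 106 102 104
 100 101  98 100]
30 S [103 103 107   6  16  12  10  10  10  11  11  11  12  11  10  17  25  21
  20  24] | [ 17  15  14  16  17  16  16  16  15  15  20  75  96  98  97  97  96  96
 100  99  99  95]
50 S [106 103 105  80   9  13   8  11   9  10  10  10  11  11  11  16  19  25
  23  21] | [ 12  12  15  13  12  11  13  12  16  16  60 101  95  94  93  92  94  99
 100 102  98  95]
70 S [109 106 103 100  43  16  10  10  11  10   9  11  10  10  12  11  21  20
  20  26] | [ 13  15  13  12  13  12  13  13  16  54 105 100  98  96  94  96  96  96
  96  94  90  89]
80 S [103 102 104 104  91   8  12  10  10  11  11  11  10  10  11  11  16  21
  22  26] | [ 15  13  15  15  13  13  11  15   6  88  88  87  92  93  99  98 100 100
  98  95  94  97]
100 S [113 113 114 114 109  63  11  15  16  18  19  18  15  17  17  18  20  21
  25  24] | [ 19  18  16  17  18  16  19   6  87 111 111 109 106 107 110 113 117 113
 112 113 113 110]
115 S [114 109 113 110 108 108  22
[... 1713 characters left out ...]
.int64(75), np.int64(159), np.int64(162), np.int64(159), np.int64(251), np.int64(252), np.int64(252), np.int64(252), np.int64(252), np.int64(252), np.int64(252), np.int64(252), np.int64(252), np.int64(252), np.int64(252), np.int64(252), np.int64(251), np.int64(251), np.int64(251), np.int64(251), np.int64(251), np.int64(251), np.int64(251), np.int64(251), np.int64(250), np.int64(250), np.int64(251), np.int64(250), np.int64(250), np.int64(248), np.int64(121), np.int64(59), np.int64(103), np.int64(121), np.int64(120), np.int64(120), np.int64(120), np.int64(120), np.int64(121), np.int64(119), np.int64(119), np.int64(222), np.int64(227), np.int64(225), np.int64(225), np.int64(216), np.int64(192)]
```

View pics/w5c.png

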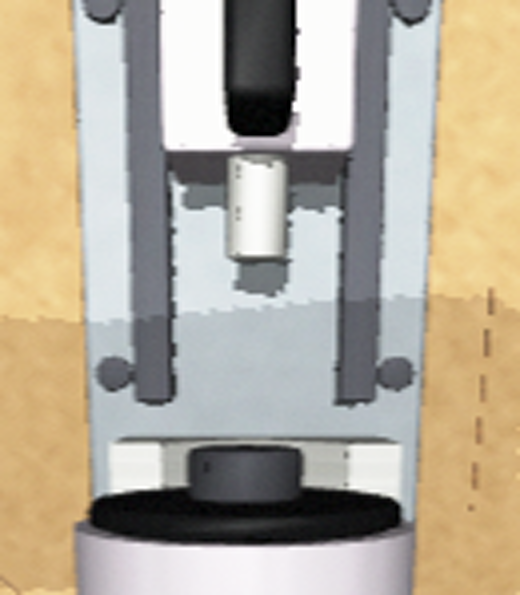

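```bash
cat > fx.py <<'E'
from h import *
from scipy.optimize import least_squares
L=[(278.3,10),(279,30),(279.8,50),(280.4,70),(280.9,80),(281.6,100),(282,115)]
Rr=[(370,10),(369,30),(368.2,50),(367.3,70),(366.9,80),(366,100),(365.3,115)]
V=[(292,125.3),(358,126)]
E
python3 - <<'E'
from fx import *
o=bot.get_obs(); i=bot.camera_info("wrist"); print(o["eef_pos"])
def loc(p,uv,z):
    P=ray(i,uv,z)[:,:2]-p[:2]; c,s=np.cos(p[2]),np.sin(p[2])
    return P@np.array([[c,-s],[s,c]])
f=lambda p:np.r_[loc(p,L,.01)[:,1]+.046,loc(p,Rr,.01)[:,1]-.046,loc(p,V,.046)[:,0]+.054]
b=least_squares(f,[.5786,-.026,np.radians(-78.7)],x_scale=[.01,.01,.1]); p=b.x
print("fixture",p,np.degrees(p[2]),"resid mm",(b.fun*1e3).round(1))
print("pin face x",loc(p,[[324.3,72.7]],.055)[0], "top pin z=.055")
r=rot(o["tool_rot"])
# roller rear tip/tube edge in this image: tip col320?, measured rows
g=cv2.cvtColor(cv2.imread("pics/w5.png"),cv2.COLOR_BGR2GRAY).astype(int)
print(list(zip(range(124,162),g[124:162,320])))
gz=o["eef_pos"][2]+.002
for n,uv,z in (("tubetop",(320,155.5),gz+.018),("tip",(320,127.3),gz+.006)):
    print(n, r.inv().apply(ray(i,uv,z)[0]-o["eef_pos"]))
tl=r.as_matrix()[:,0]; print("tool yaw -180",np.degrees(np.arctan2(-tl[1],-tl[0])))
ex=np.array([np.cos(p[2]),np.sin(p[2]),0])
Rt=R.from_matrix(np.c_[-ex,[-ex[1],ex[0],0],[0,0,-1]])
print("TCP in fixture",loc(p,proj(i,o["eef_pos"]),o["eef_pos"][2]))
print(deltas([p[0],p[1],.2],Rt))
E
```

```text
[ 0.57933923 -0.02929664  0.21632029]
fixture [ 0.58045852 -0.0243873  -1.37532948] -78.80057440802597 resid mm [ 0.3  0.2  0.3  0.2  0.4  0.4  0.2 -0.3 -0.4 -0.3 -0.3 -0.2 -0.2 -0.2
 -0.3  0.3]
pin face x [-1.01443132e-01  6.59627980e-05] top pin z=.055
[(124, np.int64(160)), (125, np.int64(134)), (126, np.int64(173)), (127, np.int64(44)), (128, np.int64(31)), (129, np.int64(76)), (130, np.int64(88)), (131, np.int64(93)), (132, np.int64(92)), (133, np.int64(93)), (134, np.int64(90)), (135, np.int64(91)), (136, np.int64(89)), (137, np.int64(88)), (138, np.int64(88)), (139, np.int64(85)), (140, np.int64(84)), (141, np.int64(81)), (142, np.int64(79)), (143, np.int64(45)), (144, np.int64(10)), (145, np.int64(13)), (146, np.int64(9)), (147, np.int64(12)), (148, np.int64(39)), (149, np.int64(54)), (150, np.int64(64)), (151, np.int64(45)), (152, np.int64(31)), (153, np.int64(21)), (154, np.int64(21)), (155, np.int64(70)), (156, np.int64(227)), (157, np.int64(246)), (158, np.int64(246)), (159, np.int64(246)), (160, np.int64(246)), (161, np.int64(245))]
tubetop [ 0.05847277 -0.00080215 -0.01996638]
tip [ 0.0677824  -0.00083108 -0.00796117]
tool yaw -180 -78.6714200646018
TCP in fixture [[ 0.00459846 -0.00205149]]
(array([-0.1 , -0.03,  0.13]), array([0.46, 0.21, 1.63]))
```

{"api": "carry_out", "payload": {
  "moves": [
    [[-0.1,0,0.1],[0.8,0.2,3],3],
    [[-0.1,0,0.1],[0.8,0.2,8],3],
    [[-0.1,0,0.1],[0.8,0.2,13],3],
    [[-0.1,0,0.1],[0.8,0.2,14],3],
    [[-0.1,0,0.1],[0.8,0.2,14],3]
  ]
}}

```text
t: 6.62
eef_pos: [0.5806, -0.0208, 0.0777]
tool_rot: [0.0, 0.634, 0.774, 0.001]
contact_force: [0.4, 0.5, -3.5]
gripper_width: 0.41
```

Run:
```python
from h import *
o=bot.get_obs(); print(o["eef_pos"],o["contact_force"],o["gripper_width"])
i=bot.camera_info("wrist");im=bot.read_camera("wrist")[:,:,::-1].copy(); cv2.imwrite("pics/w6raw.png",im)
r=rot(o["tool_rot"]); print(r.as_matrix().round(4))
p=[.58046,-.02439,-1.3753]; F=R.from_euler("z",p[2]); O=np.array([p[0],p[1],0])
print("TCP in fixture mm",F.inv().apply(o["eef_pos"]-O)*1e3, "yaw err",np.degrees((F.inv()*r).as_rotvec()))
for q in proj(i,F.apply([[-.054,y,.046] for y in(-.036,-.0235,.0235,.036)]+[[-.032,y,.046] for y in(-.036,.036)]+[[-.185,y,.01] for y in(-.046,.046)])+O): cv2.circle(im,tuple(int(round(x)) for x in q),3,(0,0,255),1)
for q in proj(i,o["eef_pos"]+r.apply([[.0586,-.018,-.002],[.0586,.018,-.002],[.0676,0,-.008]])): cv2.circle(im,tuple(int(round(x)) for x in q),3,(0,200,0),1)
cv2.imwrite("pics/w6.png",im)
```

```text
[ 0.58062719 -0.02078606  0.07771165] [ 0.36214637  0.49175895 -3.4730208 ] 0.4102585826577588
[[-1.967e-01  9.805e-01  1.600e-03]
 [ 9.805e-01  1.967e-01  4.000e-04]
 [ 1.000e-04  1.700e-03 -1.000e+00]]
TCP in fixture mm [-3.50281666  0.86408606 77.71165087] yaw err [ 2.21886408e-01 -1.79993019e+02 -1.51493721e-01]
```

View pics/w6.png

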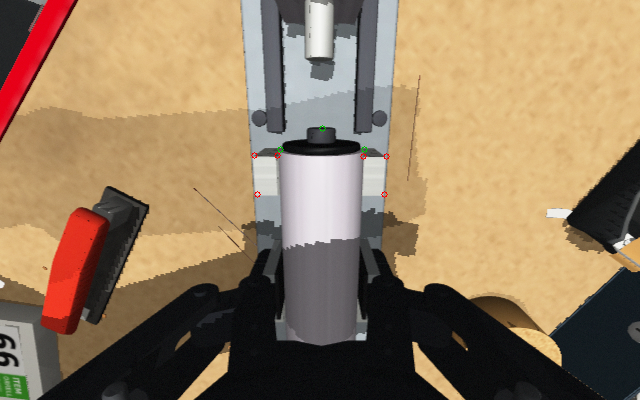

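{"api": "carry_out", "payload": {
  "moves": [
    [[0,0,0],[0,0,1],3],
    [[0,0,0],[0,0,2],3],
    [[0,0,0],[0,0,2.6],3],
    [[0,0,0],[0,0,2.8],3],
    [[0,0,0],[0,0,2.8],3]
  ]
}}

```text
t: 7.3
eef_pos: [0.5803, -0.0209, 0.0492]
tool_rot: [0.0, 0.634, 0.774, 0.001]
contact_force: [0.6, 0.4, -4.3]
gripper_width: 0.41
```

{"api": "carry_out", "payload": {
  "moves": [
    [[0,0,0],[0,0,0.05],3],
    [[0,0,0],[0,0,0.1],3],
    [[0,0,0],[0,0,0.15],3],
    [[0,0,0],[0,0,0.2],3],
    [[0,0,0],[0,0,0.2],3]
  ]
}}

```text
t: 7.92
eef_pos: [0.5803, -0.021, 0.0473]
tool_rot: [0.001, 0.634, 0.774, 0.001]
contact_force: [-0.9, 0.7, -5.2]
gripper_width: 0.414
```

{"api": "carry_out", "payload": {
  "moves": [
    [[0,0,0],[0,0,0.03],3],
    [[0,0,0],[0,0,0.05],3],
    [[0,0,0],[0,0,0.05],3]
  ]
}}

```text
t: 8.3
eef_pos: [0.5803, -0.021, 0.0468]
tool_rot: [0.001, 0.634, 0.774, 0.001]
contact_force: [-0.2, 0.4, -3.3]
gripper_width: 0.412
```

{"api": "carry_out", "payload": {
  "moves": [
    [[0,0,0],[0,0,0.03],3],
    [[0,0,0],[0,0,0.05],3],
    [[0,0,0],[0,0,0.05],3]
  ]
}}

```text
t: 8.68
eef_pos: [0.5804, -0.021, 0.0467]
tool_rot: [0.001, 0.634, 0.774, 0.001]
contact_force: [-3.5, -0.2, 4.7]
gripper_width: 0.41
```

{"api": "carry_out", "payload": {
  "moves": [
    [[0,0,0],[0,-0.03,0],3],
    [[0,0,0],[0,-0.03,0],3],
    [[0,0,0],[0,-0.03,0],3]
  ]
}}

```text
t: 9.05
eef_pos: [0.5803, -0.021, 0.0467]
tool_rot: [0.001, 0.634, 0.774, 0.001]
contact_force: [-3.4, 0.7, 6.6]
gripper_width: 0.41
```

{"api": "carry_out", "payload": {
  "moves": [
    [[0,0,0],[0,-0.03,0],4],
    [[0,0,0],[0,-0.03,0],5],
    [[0,0,0],[0,-0.03,0],6],
    [[0,0,0],[0,-0.03,0],6],
    [[0,0,0],[0,-0.03,0],6]
  ]
}}

```text
t: 9.68
eef_pos: [0.5798, -0.021, 0.0463]
tool_rot: [0.001, 0.634, 0.774, 0.001]
contact_force: [0.6, 0.8, 0.3]
gripper_width: 0.701
```

{"api": "carry_out", "payload": {
  "moves": [
    [[0,0,0],[0,0,-1],6],
    [[0,0,0],[0,0,-4],6],
    [[0,0,0],[0,0,-9],6],
    [[0,0,0],[4,0,-12],6],
    [[0,0,0],[8,0,-12],6]
  ]
}}

```text
t: 10.3
eef_pos: [0.5656, 0.0583, 0.1701]
tool_rot: [0.003, 0.634, 0.773, 0.003]
contact_force: [0.4, 0.5, -1.4]
gripper_width: 0.703
```

Run:
```python
from h import *
o=bot.get_obs(); print(o["eef_pos"],o["contact_force"],o["gripper_width"],o["joint_vel"].round(2))
i=bot.camera_info("wrist");im=bot.read_camera("wrist")[:,:,::-1].copy(); cv2.imwrite("pics/w7raw.png",im)
p=[.58046,-.02439,-1.3753]; F=R.from_euler("z",p[2]); O=np.array([p[0],p[1],0])
print("TCP in fixture mm",F.inv().apply(o["eef_pos"]-O)*1e3)
c=np.array([-.001,0,.048])
for q in proj(i,F.apply([c+[-.061,-.018,0],c+[-.061,.018,0],c+[-.07,0,0],[-.103,0,.055],[-.103-.042,0,.095],[-.103-.042+.015,0,.095]])+O): cv2.circle(im,tuple(int(round(x)) for x in q),3,(0,0,255),1)
cv2.imwrite("pics/w7.png",im)
```

```text
[0.56563627 0.05826509 0.17009653] [ 0.38030419  0.49653229 -1.39193694] 0.703154015156707 [-0.5  -0.02 -0.09  0.13  0.03 -0.05 -0.6 ]
TCP in fixture mm [-83.96018074   1.51467236 170.09652902]
```

View pics/w7.png

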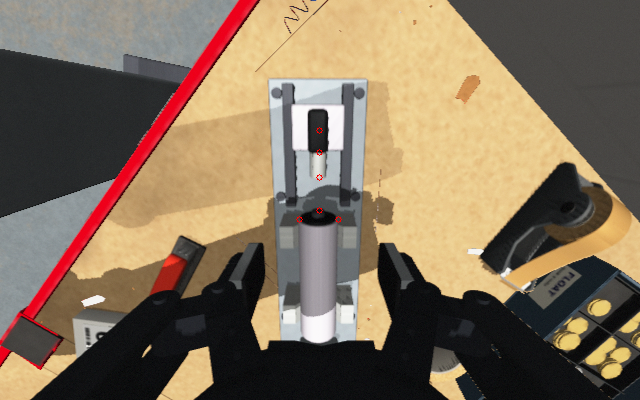

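{"api": "carry_out", "payload": {
  "moves": [
    [[0,0,0],[-5,0,0],6],
    [[0,0,0],[-10,0,0],6],
    [[0,0,0],[-15,0,0],6],
    [[0,0,0],[-19,0,0],6],
    [[0,0,0],[-21,0,0],6]
  ]
}}

```text
t: 10.98
eef_pos: [0.6051, -0.1515, 0.1666]
tool_rot: [0.001, 0.635, 0.773, 0.0]
contact_force: [-0.2, 1.1, 0.1]
gripper_width: 0.705
```

{"api": "carry_out", "payload": {
  "moves": [
    [[0,0,0],[0,0,0],6],
    [[0,0,0],[0,0,0],6]
  ]
}}

```text
t: 11.22
eef_pos: [0.6051, -0.146, 0.1665]
tool_rot: [0.0, 0.632, 0.775, 0.001]
contact_force: [0.2, 0.5, -0.0]
gripper_width: 0.703
```

Run:
```python
from h import *
o=bot.get_obs(); print(o["eef_pos"],o["contact_force"],o["joint_vel"].round(2))
i=bot.camera_info("wrist");im=bot.read_camera("wrist")[:,:,::-1].copy(); cv2.imwrite("pics/w8raw.png",im)
p=[.58046,-.02439,-1.3753]; F=R.from_euler("z",p[2]); O=np.array([p[0],p[1],0])
g=cv2.cvtColor(im,cv2.COLOR_BGR2GRAY).astype(int)
pts=[[.069,0,.048],[.074,0,.057],[.092,0,.057],[.12,-.046,.01],[.12,.046,.01],[.054,-.036,.046],[.054,.036,.046]]
Q=proj(i,F.apply(pts)+O); print(Q.round(1))
q=Q[:3].mean(0); x0,y0=int(q[0])-75,int(q[1])-75
big=cv2.resize(im[max(y0,0):y0+150,x0:x0+150],None,fx=4,fy=4,interpolation=cv2.INTER_CUBIC)
for a in Q: cv2.circle(big,tuple(int(v) for v in (a-[x0,max(y0,0)])*4),4,(0,0,255),1)
print("crop origin",x0,max(y0,0)); cv2.imwrite("pics/w8.png",big)
```

```text
[ 0.60514876 -0.14595625  0.16645907] [ 0.22832967  0.47068908 -0.00764457] [-0.01 -0.   -0.    0.    0.   -0.    0.  ]
[[320.8 133.8]
 [320.8 141.1]
 [320.7 163.4]
 [274.5 182.4]
 [366.4 182.9]
 [276.8 114.5]
 [365.1 115.1]]
crop origin 245 71
```

View pics/w8.png

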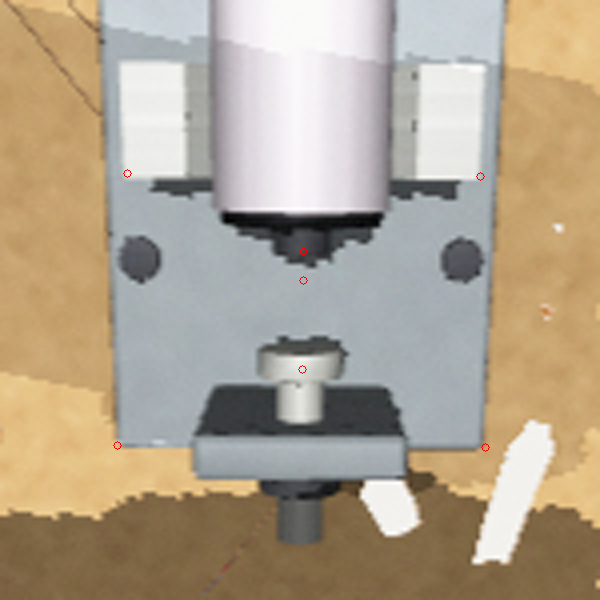

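{"api": "carry_out", "payload": {
  "moves": [
    [[0,0,0.4],[6,0,0],6],
    [[0,0,0.4],[12,0,0],6],
    [[0,0,0.4],[18,0,0],6],
    [[0,0,0.4],[24,0,0],6],
    [[0,0,0.4],[26.9,-0.1,0],6]
  ]
}}

```text
t: 11.9
eef_pos: [0.5491, 0.1212, 0.1669]
tool_rot: [-0.0, 0.633, 0.774, 0.002]
contact_force: [0.4, -0.3, -0.1]
gripper_width: 0.703
```

{"api": "carry_out", "payload": {
  "moves": [
    [[0,0,0],[0,0,1],6],
    [[0,0,0],[0,0,3],6],
    [[0,0,0],[0,0,3],6]
  ]
}}

```text
t: 12.28
eef_pos: [0.5498, 0.1139, 0.1347]
tool_rot: [-0.0, 0.636, 0.771, -0.001]
contact_force: [0.2, -0.4, 0.0]
gripper_width: 0.701
```

```bash
cat > tcp.py <<'E'
from h import *
o=bot.get_obs(); r=rot(o["tool_rot"])
p=[.58046,-.02439,-1.3753]; F=R.from_euler("z",p[2]); O=np.array([p[0],p[1],0])
print("t",o["t"],"TCP fix mm",(F.inv().apply(o["eef_pos"]-O)*1e3).round(2),"F fix",F.inv().apply(o["contact_force"]).round(2),"w",o["gripper_width"])
ex=F.apply([1,0,0]); Rt=R.from_matrix(np.c_[-ex,[-ex[1],ex[0],0],[0,0,-1]])
E
python3 - <<'E'
from tcp import *
print(deltas(F.apply([-.145,0,.082])+O,Rt), o["joint_vel"].round(2))
i=bot.camera_info("wrist"); im=bot.read_camera("wrist")
cv2.imwrite("pics/w9.png",im[:,:,::-1])
for l in("pusher_tab","roller"):
  for s in bot.silhouettes(l,"wrist")[:1]:
    m=s["region"];ys,xs=np.nonzero(m); print(l,s["score"],s["location"],xs.min(),xs.max(),ys.min(),ys.max())
print(proj(i,F.apply([[-.145,0,.095],[-.13,0,.095],[-.16,0,.095]])+O))
E
```

```text
t 12.275 TCP fix mm [-141.59   -3.17  134.69] F fix [0.41 0.14 0.04] w 0.7009585008299982
(array([-0.11,  0.04, -0.23]), array([0.35, 0.33, 5.27])) [ 0.01 -0.02 -0.01 -0.03 -0.01  0.01  0.01]
pusher_tab 0.85 [322.8, 211.5] 296 353 175 260
roller 0.92 [324.7, 317.2] 304 345 285 344
[[326.83523063 229.522731  ]
 [326.78090851 251.39748699]
 [326.89231504 206.53564038]]
```

{"api": "carry_out", "payload": {
  "moves": [
    [[0,0,-0.2],[0.3,0.3,2],6],
    [[0,0,-0.2],[0.3,0.3,4],6],
    [[0,0,-0.2],[0.3,0.3,5.2],6],
    [[0,0,-0.2],[0.3,0.3,5.2],6],
    [[0,0,-0.2],[0.3,0.3,5.2],6]
  ]
}}

```text
t: 13.05
eef_pos: [0.5538, 0.1187, 0.0845]
tool_rot: [0.001, 0.635, 0.773, 0.001]
contact_force: [0.4, 0.9, -0.0]
gripper_width: 0.703
```

{"api": "carry_out", "payload": {
  "moves": [
    [[0,0,0],[0,0,0],4],
    [[0,0,0],[0,0,0],1.2],
    [[0,0,0],[0,0,0],1.2],
    [[0,0,0],[0,0,0],1.2],
    [[0,0,0],[0,0,0],1.2]
  ],
  "newtons": 20
}}

```text
t: 13.68
eef_pos: [0.5521, 0.1181, 0.0846]
tool_rot: [-0.0, 0.635, 0.773, -0.001]
contact_force: [-5.7, -1.8, 6.9]
gripper_width: 0.159
```

```bash
python3 tcp.py
```

```text
t 13.675 TCP fix mm [-1.4533e+02 -1.2000e-01  8.4600e+01] F fix [ 0.63 -5.9   6.92] w 0.15911769395333708
```

{"api": "carry_out", "payload": {
  "moves": [
    [[0,0,0],[-0.5,-0.04,0],1.2],
    [[0,0,0],[-1.2,-0.04,0],1.2],
    [[0,0,0],[-1.9,-0.04,0],1.2],
    [[0,0,0],[-2.5,-0.04,0],1.2],
    [[0,0,0],[-2.8,-0.04,0],1.2]
  ]
}}

```text
t: 14.3
eef_pos: [0.5574, 0.0909, 0.0846]
tool_rot: [-0.0, 0.635, 0.773, -0.0]
contact_force: [-5.2, 1.0, 5.6]
gripper_width: 0.159
```

```bash
python3 tcp.py
```

```text
t 14.3 TCP fix mm [-117.6    -0.2    84.56] F fix [-2.   -4.89  5.61] w 0.1585183913402538
```

{"api": "carry_out", "payload": {
  "moves": [
    [[0,0,0],[-0.2,0,0],1.2],
    [[0,0,0],[-0.4,0,0],1.2],
    [[0,0,0],[-0.6,0,0],1.2],
    [[0,0,0],[-0.8,0,0],1.2],
    [[0,0,0],[-1,0,0],1.2]
  ]
}}

```text
t: 14.92
eef_pos: [0.559, 0.0829, 0.0846]
tool_rot: [-0.001, 0.634, 0.773, 0.0]
contact_force: [-6.3, 3.5, 6.0]
gripper_width: 0.161
```

```bash
python3 tcp.py
```

```text
t 14.925 TCP fix mm [-109.44   -0.18   84.6 ] F fix [-4.66 -5.54  6.02] w 0.16061057350796668
```

{"api": "carry_out", "payload": {
  "moves": [
    [[0,0,0],[-0.2,0,0],1.2],
    [[0,0,0],[-0.4,0,0],1.2],
    [[0,0,0],[-0.6,0,0],1.2],
    [[0,0,0],[-0.7,0,0],1.2],
    [[0,0,0],[-0.7,0,0],1.2]
  ]
}}

```text
t: 15.55
eef_pos: [0.5604, 0.0758, 0.0846]
tool_rot: [-0.001, 0.634, 0.773, 0.0]
contact_force: [-6.7, 3.8, 6.4]
gripper_width: 0.16
```

```bash
python3 tcp.py
```

```text
t 15.55 TCP fix mm [-102.18   -0.19   84.58] F fix [-5.02 -5.83  6.39] w 0.16024378955378973
```

{"api": "carry_out", "payload": {
  "moves": [
    [[0,0,0],[-0.1,0,0],1.2],
    [[0,0,0],[-0.2,0,0],1.2],
    [[0,0,0],[-0.2,0,0],1.2]
  ]
}}

```text
t: 15.92
eef_pos: [0.5608, 0.0739, 0.0846]
tool_rot: [-0.001, 0.634, 0.773, 0.0]
contact_force: [-6.6, 3.8, 6.1]
gripper_width: 0.159
```

```bash
python3 tcp.py
```

```text
t 15.925 TCP fix mm [-100.25   -0.2    84.57] F fix [-5.02 -5.72  6.13] w 0.1592320581389808
```

{"api": "carry_out", "payload": {
  "moves": [
    [[0,0,0],[-0.1,0,0],1.2],
    [[0,0,0],[-0.17,0,0],1.2],
    [[0,0,0],[-0.17,0,0],1.2]
  ]
}}

```text
t: 16.3
eef_pos: [0.5611, 0.0723, 0.0846]
tool_rot: [-0.001, 0.634, 0.773, 0.0]
contact_force: [-5.2, 3.7, 5.9]
gripper_width: 0.161
```

{"api": "carry_out", "payload": {
  "moves": [
    [[0,0,0],[-0.04,0,0],1.2],
    [[0,0,0],[-0.08,0,0],1.2],
    [[0,0,0],[-0.08,0,0],1.2]
  ]
}}

```text
t: 16.68
eef_pos: [0.5613, 0.0715, 0.0846]
tool_rot: [-0.001, 0.634, 0.773, 0.0]
contact_force: [-5.7, 4.6, 5.2]
gripper_width: 0.164
```

```bash
python3 tcp.py
```

```text
t 16.675 TCP fix mm [-97.82  -0.19  84.57] F fix [-5.61 -4.73  5.2 ] w 0.1636420148116638
```

{"api": "carry_out", "payload": {
  "moves": [
    [[0,0,0],[-0.03,0,0],1.2],
    [[0,0,0],[-0.06,0,0],1.2],
    [[0,0,0],[-0.06,0,0],1.2]
  ]
}}

```text
t: 17.05
eef_pos: [0.5614, 0.071, 0.0846]
tool_rot: [-0.001, 0.634, 0.773, 0.0]
contact_force: [-5.7, 4.4, 6.4]
gripper_width: 0.159
```

{"api": "carry_out", "payload": {
  "moves": [
    [[0,0,0],[-0.03,0,0],1.2],
    [[0,0,0],[-0.05,0,0],1.2],
    [[0,0,0],[-0.05,0,0],1.2]
  ]
}}

```text
t: 17.42
eef_pos: [0.5615, 0.0705, 0.0846]
tool_rot: [-0.001, 0.634, 0.773, 0.0]
contact_force: [-6.7, 3.7, 6.0]
gripper_width: 0.159
```

Still sliding freely (about 5 N, y position following). Continue in small steps.

{"api": "carry_out", "payload": {
  "moves": [
    [[0,0,0],[-0.03,0,0],1.2],
    [[0,0,0],[-0.05,0,0],1.2],
    [[0,0,0],[-0.05,0,0],1.2]
  ]
}}

```text
t: 17.8
eef_pos: [0.5616, 0.07, 0.0846]
tool_rot: [-0.001, 0.634, 0.773, 0.0]
contact_force: [-6.2, 4.0, 6.1]
gripper_width: 0.16
```

{"api": "carry_out", "payload": {
  "moves": [
    [[0,0,0],[-0.03,0,0],1.2],
    [[0,0,0],[-0.04,0,0],1.2],
    [[0,0,0],[-0.04,0,0],1.2]
  ]
}}

```text
t: 18.18
eef_pos: [0.5617, 0.0696, 0.0846]
tool_rot: [-0.001, 0.634, 0.773, 0.0]
contact_force: [-6.5, 4.6, 6.6]
gripper_width: 0.16
```

{"api": "carry_out", "payload": {
  "moves": [
    [[0,0,0],[-0.03,0,0],1.2],
    [[0,0,0],[-0.05,0,0],1.2],
    [[0,0,0],[-0.05,0,0],1.2]
  ]
}}

```text
t: 18.55
eef_pos: [0.5617, 0.0692, 0.0846]
tool_rot: [-0.001, 0.634, 0.773, 0.0]
contact_force: [-6.4, 4.2, 6.3]
gripper_width: 0.16
```

{"api": "carry_out", "payload": {
  "moves": [
    [[0,0,0],[-0.03,0,0],1.2],
    [[0,0,0],[-0.04,0,0],1.2],
    [[0,0,0],[-0.04,0,0],1.2]
  ]
}}

```text
t: 18.92
eef_pos: [0.5618, 0.0692, 0.0846]
tool_rot: [-0.001, 0.634, 0.773, 0.001]
contact_force: [-6.2, 5.3, 5.8]
gripper_width: 0.156
```

{"api": "carry_out", "payload": {
  "moves": [
    [[0,0,0],[-0.03,0,0],1.2],
    [[0,0,0],[-0.03,0,0],1.2]
  ]
}}

```text
t: 19.18
eef_pos: [0.5618, 0.0692, 0.0846]
tool_rot: [-0.001, 0.634, 0.773, 0.001]
contact_force: [-7.4, 6.1, 5.5]
gripper_width: 0.159
```

{"api": "carry_out", "payload": {
  "moves": [
    [[0,0,0],[-0.03,0,0],1.2],
    [[0,0,0],[-0.05,0,0],1.2],
    [[0,0,0],[-0.05,0,0],1.2]
  ]
}}

```text
t: 19.55
eef_pos: [0.5617, 0.0692, 0.0846]
tool_rot: [-0.001, 0.634, 0.773, 0.001]
contact_force: [-6.6, 6.8, 5.2]
gripper_width: 0.157
```

{"api": "carry_out", "payload": {
  "moves": [
    [[0,0,0],[-0.05,0,0],1.2],
    [[0,0,0],[-0.1,0,0],1.2],
    [[0,0,0],[-0.1,0,0],1.2]
  ]
}}

```text
t: 19.92
eef_pos: [0.5618, 0.0691, 0.0846]
tool_rot: [-0.002, 0.634, 0.774, 0.001]
contact_force: [-7.4, 8.3, 5.4]
gripper_width: 0.158
```

Run:
```python
from tcp import *
for k in range(6):
    bot.read_camera("wrist"); o=bot.get_obs(); print(F.inv().apply(o["contact_force"]).round(2),(F.inv().apply(o["eef_pos"]-O)*1e3).round(2))
```

```text
t 19.925 TCP fix mm [-95.36  -0.17  84.61] F fix [-9.61 -5.61  5.44] w 0.15827929875425947
[-9.49 -5.51  5.34] [-95.37  -0.16  84.62]
[-10.64  -4.83   6.18] [-95.34  -0.17  84.62]
[-9.88 -5.89  5.83] [-95.37  -0.17  84.62]
[-11.26  -5.53   5.61] [-95.34  -0.18  84.6 ]
[-9.97 -5.56  6.31] [-95.35  -0.18  84.61]
[-9.62 -5.09  5.83] [-95.38  -0.18  84.61]
```

{"api": "carry_out", "payload": {
  "moves": [
    [[0,0,0],[-0.05,0,0],1.2],
    [[0,0,0],[-0.1,0,0],1.2],
    [[0,0,0],[-0.1,0,0],1.2]
  ]
}}

```text
t: 20.6
eef_pos: [0.5618, 0.0691, 0.0846]
tool_rot: [-0.002, 0.634, 0.774, 0.002]
contact_force: [-8.6, 10.9, 5.0]
gripper_width: 0.161
```

{"api": "carry_out", "payload": {
  "moves": [
    [[0,0,0],[-0.05,0,0],1.2],
    [[0,0,0],[-0.08,0,0],1.2],
    [[0,0,0],[-0.08,0,0],1.2]
  ]
}}

```text
t: 20.98
eef_pos: [0.5618, 0.069, 0.0846]
tool_rot: [-0.002, 0.633, 0.774, 0.002]
contact_force: [-8.0, 10.9, 6.3]
gripper_width: 0.159
```

Run:
```python
from tcp import *
for k in range(6):
    bot.read_camera("wrist"); o=bot.get_obs(); print(F.inv().apply(o["contact_force"]).round(2),(F.inv().apply(o["eef_pos"]-O)*1e3).round(2))
```

```text
t 20.975 TCP fix mm [-95.27  -0.16  84.63] F fix [-12.29  -5.7    6.29] w 0.1593788249123323
[-13.38  -4.98   5.12] [-95.23  -0.15  84.62]
[-13.88  -5.65   5.15] [-95.25  -0.15  84.63]
[-13.6   -5.32   5.33] [-95.26  -0.19  84.59]
[-14.39  -5.55   5.33] [-95.25  -0.18  84.61]
[-14.3   -6.43   5.22] [-95.22  -0.16  84.62]
[-13.31  -6.16   5.83] [-95.21  -0.15  84.64]
```

{"api": "carry_out", "payload": {
  "moves": [
    [[0,0,0],[-0.05,0,0],1.2],
    [[0,0,0],[-0.05,0,0],1.2],
    [[0,0,0],[-0.05,0,0],1.2],
    [[0,0,0],[-0.05,0,0],1.2]
  ]
}}

```text
t: 21.78
eef_pos: [0.5618, 0.069, 0.0846]
tool_rot: [-0.002, 0.633, 0.774, 0.002]
contact_force: [-9.3, 13.8, 5.7]
gripper_width: 0.158
```

{"api": "carry_out", "payload": {
  "moves": [
    [[0,0,0],[0.05,0,0],1.2],
    [[0,0,0],[0.15,0,0],1.2],
    [[0,0,0],[0.15,0,0],1.2]
  ]
}}

```text
t: 22.15
eef_pos: [0.5618, 0.069, 0.0846]
tool_rot: [-0.002, 0.634, 0.774, 0.001]
contact_force: [-7.4, 9.1, 6.0]
gripper_width: 0.158
```

```bash
python3 tcp.py
```

```text
t 22.15 TCP fix mm [-95.24  -0.18  84.58] F fix [-10.4   -5.46   5.97] w 0.15781481031186004
```

{"api": "carry_out", "payload": {
  "moves": [
    [[0,0,0],[0.1,0,0],1.2],
    [[0,0,0],[0.2,0,0],1.2],
    [[0,0,0],[0.2,0,0],1.2]
  ]
}}

```text
t: 22.52
eef_pos: [0.5618, 0.0691, 0.0846]
tool_rot: [-0.001, 0.634, 0.773, 0.001]
contact_force: [-6.4, 5.3, 6.2]
gripper_width: 0.164
```

```bash
python3 tcp.py
```

```text
t 22.525 TCP fix mm [-95.34  -0.15  84.59] F fix [-6.44 -5.23  6.2 ] w 0.1635405822986407
```

{"api": "carry_out", "payload": {
  "moves": [
    [[0,0,0],[0.1,0,0],1.2],
    [[0,0,0],[0.2,0,0],1.2],
    [[0,0,0],[0.2,0,0],1.2]
  ]
}}

```text
t: 22.9
eef_pos: [0.5617, 0.0692, 0.0846]
tool_rot: [-0.0, 0.635, 0.773, 0.0]
contact_force: [-4.7, 1.7, 5.9]
gripper_width: 0.159
```

{"api": "carry_out", "payload": {
  "moves": [
    [[0,0,0],[0,-0.05,0],2],
    [[0,0,0],[0,-0.05,0],3.5],
    [[0,0,0],[0,-0.05,0],5],
    [[0,0,0],[0,-0.05,0],6],
    [[0,0,0],[0,-0.05,0],6]
  ]
}}

```text
t: 23.52
eef_pos: [0.5627, 0.0683, 0.0843]
tool_rot: [0.001, 0.635, 0.773, 0.001]
contact_force: [-0.2, 0.5, -0.2]
gripper_width: 0.702
```

{"api": "carry_out", "payload": {
  "moves": [
    [[0,0,0],[0,0,-2],6],
    [[0,0,0],[0,0,-6],6],
    [[0,0,0],[0,0,-10],6],
    [[0,0,0],[0,0,-12],6],
    [[0,0,0],[0,0,-12],6]
  ]
}}

```text
t: 24.15
eef_pos: [0.5637, 0.0687, 0.2073]
tool_rot: [0.002, 0.635, 0.773, 0.002]
contact_force: [0.6, -0.5, -0.8]
gripper_width: 0.703
```

Run:
```python
from tcp import *
i=bot.camera_info("wrist");im=bot.read_camera("wrist")[:,:,::-1].copy(); cv2.imwrite("pics/wa_raw.png",im)
t=bot.read_camera("top")[:,:,::-1]
for q in proj(i,F.apply([[-.0525,0,.055],[-.0945,0,.095],[-.0435,-.018,.048],[-.0435,.018,.048]])+O): cv2.circle(im,tuple(int(round(x)) for x in q),3,(0,0,255),1)
crop=cv2.resize(t[150:240,210:370],None,fx=4,fy=4,interpolation=cv2.INTER_CUBIC)
cv2.imwrite("pics/wa.png",np.hstack([im[150:,170:470],cv2.resize(crop,(444,250))]))
```

```text
t 24.15 TCP fix mm [-94.52   1.68 207.26] F fix [ 0.64  0.53 -0.77] w 0.702696025671096
```

View pics/wa.png

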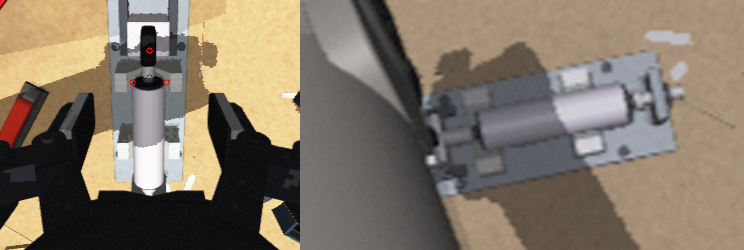

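{"api": "carry_out", "payload": {
  "moves": [
    [[0,0,0],[0,0,0],6],
    [[0,0,0],[0,0,0],6]
  ]
}}

```text
t: 24.5
eef_pos: [0.5619, 0.0682, 0.2034]
tool_rot: [-0.0, 0.635, 0.773, 0.0]
contact_force: [0.4, -0.5, 0.6]
gripper_width: 0.703
```

```bash
python3 -c "
from tcp import *
print(bot.hand_in())"
```

```text
t 24.5 TCP fix mm [-9.4410e+01 -1.9000e-01  2.0342e+02] F fix [0.61 0.26 0.64] w 0.7034018800688449
the job is handed in; nothing more can be done
None
```

The job is handed in at about 24.5 s. The roller lies in both V's with its end at the stop and the pusher's pin at its other end. `hand_in` gives no verdict, so nothing confirms that it passed.

- **Seating:** I lowered the roller in small steps. It bore on the V's with about 10 N by the wrist reading while still held. There was about 3.5 N of side load, because the arm sat slightly off the V's middle. Then I opened the fingers.
- **Pressing:** I gripped the pusher tab and slid it. The stop was met where the camera had put it, with its face at fixture x of about 87.5 mm. The tool reading peaked at about 15 N, against about 5 N of sliding friction, so the stop took about 10 N. That is an estimate from the wrist force, not a direct reading of the contact.
- **Last checks:** The final wrist and top pictures show the roller straight in both V-blocks, touching stop and pin to within what they resolve (about 1 mm). The arm was clear with no contact force. I saw no sign of the stapler, tape roll or ticket pad being touched, but I did not measure their positions again at the end.
- **Disagreement:** The wrist camera's estimates of the roller's place along its axis differed by about 2 to 3 mm. I used the close-up view, and the later pictures agreed with it.

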